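# Set and lock the torch's fuel gas valve

## Robot

A 6-joint arm with a two-finger parallel gripper is mounted at the origin on the work surface. World frame = base frame: x ahead of the robot, y to its left, z up, the work surface at z = 0. Lengths are in mm, angles in degrees, forces in N, time in s.
With the tool pointing down it reaches from about 350 to 850 mm from the base axis. Payload 8.1 kg.
Tool frame: the origin (TCP) lies between the finger pads; the fingertips stand 19 mm ahead of it and the grasp point (between the pads) is the TCP (nose_length is the distance from the TCP to the fingertips, in mm); y points along the fingers, x is the direction in which the jaws open and shut, and the axes are right-handed (so a half turn about y gives the same grasp; the last joint's range is limited). The gripper opens to 85 mm and grips with 20 to 120 N. Pads are 22 mm wide; open, the fingers measure 114 mm over their backs; the gripper's body (76 mm by 85 mm) begins 54 mm behind the grasp point. The pads swing forward as they close: fully open they stand 13 mm farther back than shut.
Start: joints at [-68.778, 7.471, 85.268, -0, 87.261, -4.893], TCP at [264.128, -538.741, 250.292] pointing down, gripper open.
Joint ranges: [-169.43, 169.43], [-51.17, 129.36], [1.28, 143.12], [-76.62, 256.62], [0, 156.53], [-152.29, 152.29]. Speed limits (degrees/s): [136.94, 136.94, 159.86, 180, 180, 180].

## Interface

Orientations are given as [roll, pitch, yaw] about the fixed x, y, z axes, in that order (R = Rz(yaw) Ry(pitch) Rx(roll)).
In Python, from bench import sense, snapshot, camera_info, hand_in, nose_length gives the robot as it stands.
- The arm moves only by the tool arm_command, never from a script. Its argument "commands" is a list of rows, each a list of 3 entries, a list of its own where there are three numbers: the opening in per cent of the stroke, from 0 (shut) to 100 (fully open), then the shift along the world's x, y, z in units of 30 mm (1.0 is 30 mm), then the turn, a rotation vector about the world's x, y, z in degrees. A call has 1 to 5 rows; each row shifts and turns the pose as measured when the row begins; what a row does not reach is not made up. A row lasts 1/12 s, in which the tool goes at most 41.7 mm and 7.16 degrees, less where a joint would pass 70% of its speed; a pose out of reach is approached as far as the arm can. A call is refused whole if a number of a shift passes 1 or a number of a turn 7.16, either way. A call with a gripper value outside its range is refused whole. The fingers move at their own pace and stop on an object; "force" is the grip in N (left out, the last holds). Time passes only in rows, so rows that do not move let the fingers close. It gives the time, the measured TCP pose, the force and the opening at its end, in the units of the state.
- sense(): the state, without advancing time (a new reading comes with each control period).
- snapshot(name): name is "scene" or "top" or "wrist"; returns the picture (420x560x3 uint8, blue, green, red); there is no depth.
- camera_info(name): a dict with "fx", "fy", "cx", "cy" (pixels), "rvec" (rotation vector, rad) and "tvec" (3), from world to camera coordinates, as OpenCV has them; the wrist camera has in their place "hand_eye" (4x4, takes a point from camera to tool coordinates, whose origin is the TCP and whose axes are the tool frame's). Camera axes: x right, y down, z forward; pixel columns grow to the right and rows downward; lengths in mm; the calibration is good to about 2 mm. A picture is of the moment at which its call begins: read the wrist's pose just before it. camera_info takes no time and is no camera call.
- hand_in(): hands the job in, once; it reports no verdict.
The state is a dict: "time": time; "joint_pos": joint angles; "qd": joint speeds; "joint_efforts": joint torques, N m; "tool_pos": TCP position; "tcp_rot": TCP orientation; "ft_force": force on the tool from outside, world axes, zero at the start; "wrist_torque": the same for the moment, N m; "finger_gap": finger opening in mm.
Only numpy, scipy, OpenCV 4.12 (cv2) and the standard library are available. Lean on these libraries where they do the work, as an engineer would, in place of code of your own. Each camera call takes 0.05 s, during which the arm holds its last target. There are 200 camera calls.

## Task

Set the bench torch's fuel gas valve, the one with the red knob: turn the red knob so that its white line points to that valve's yellow setting mark. Then turn the brass lock ring below that knob clockwise, seen from above, tight up to its stop, leaving the knob at the mark. Do not touch the green-knobbed oxygen valve.

Things in the scene. Friction and masses are not known exactly. Their poses are not given: they have to be found in the camera images.
- gas_knob_grip (a point): Red knob: bar 38 long x 14 wide x 24 mm tall on a red disc (38 mm dia). Point on the vertical turning axis, 5 mm below the bar's top, 19 mm above the disc, 121 mm above the bench. x: along the bar to its white-line end; y: across the 14 mm; z up. Turns about z, +-1.4 rad from the block's long axis, friction 0.06 N m, stays put. The mark lies 0.45 to 1.5 rad anticlockwise (from above) of its start.
- gas_ring_grip (a point): Brass lock ring under the red knob, same axis: 44 mm dia, 20 mm tall, two flat lugs (dark strips on top) 50 mm across the flats, flats 24 mm wide. Point on the axis half-way up, 84 mm above the bench, 42 mm below the knob's top; 28 mm free below. The knob is narrower: open fingers pass down beside it to the flats. y: from flat to flat; x: along the flats; z up.
- gas_ring (a joint): Turn of that lock ring in rad: 0 fully loose, grows clockwise seen from above, 1.3 tight against a solid stop. Starts loose, 0 to 0.35. Friction 0.15 N m, stays where it is left. Turning it does not turn the knob.
- gas_mark: Yellow setting mark of the red-knobbed valve: block 20 x 9 x 8 mm on the black dial plate, its middle 40 mm from the valve axis. Origin on the valve axis at the plate's top, 48 mm above the bench; x points from the axis to the yellow block, z up. Fixed to the valve. The knob is set when its x (white line) points along this x.
- oxygen_valve: The other valve, green knob, same sizes, bolted down: not to be touched. Origin under the middle of its grey block (100 x 96 x 45 mm, x along the 100 mm, a 22 mm brass union on each x end; both valves are so); its knob's top is 126 mm above the bench.
Not all that is in view belongs to the job. What is shaped like the part that bears gas_knob_grip but pink or turquoise is not meant.

How it is judged (in metres and radians):
On the way:
1. the red knob's white line points to the yellow mark, within 0.2 rad, while the lock ring is still loose (below 0.55 rad) (angle between the x axis of gas_knob_grip and the x axis of gas_mark, either way round below 0.2 rad and value of joint gas_ring below 0.55 rad), for 0.2 s.
At the end, for the whole second after the job is handed in: The red knob's white line points to its yellow mark within 0.2 rad (11 degrees), and the brass lock ring below it is turned clockwise to its stop (joint above 1.12 of 1.3 rad) and at rest (angle between the x axis of gas_knob_grip and the x axis of gas_mark, either way round below 0.2 rad and value of joint gas_ring above 1.12 rad and velocity of joint gas_ring below 0.05 rad/s); the robot touches nothing.
It fails at once if the oxygen valve is touched (over 3 N) (contact force between any of the fingers, the arm and oxygen_valve above 3 N).
It also fails if it takes over 48 s, if anything falls off the work surface, if the arm or the gripper's body presses on something with over 40 N, if the wrist force passes 120 N, or if a joint passes its speed limit or range.

## Working session

There is one attempt and no reset: what is moved stays moved. The work goes in short steps, Python scripts to look and compute and a tool call to move; the robot and the scene stay as the last step left them, time stands still between calls to the robot, and variables do not carry over. Pictures are saved under pics/ and viewed, about 8 in all and at most 12, crops included, and the job is handed in when it is done.

Besides the shell and the picture viewer there is one more tool, called after "Request:" as name([rows], argument=value, ...), one row to a line, values as JSON. arm_command: Moves the arm, as the interface text tells. Its arguments: {"type":"object","properties":{"commands":{"type":"array"},"force":{"type":"number"}},"required":["commands"]}

```bash
mkdir -p pics; python3 - <<'E'
from bench import *
import cv2,numpy as np
print(sense())
for n in ("scene","top"):
    im=snapshot(n); cv2.imwrite(f"pics/{n}1.png",im)
    c=camera_info(n);print(n,c)
    R=cv2.Rodrigues(np.array(c["rvec"],float))[0];print(-R.T@np.array(c["tvec"]))
print(camera_info("wrist"),nose_length)
a=np.hstack([cv2.imread("pics/scene1.png"),cv2.imread("pics/top1.png")])
E
```

```text
{'time': 0.0, 'joint_pos': array([-6.87779663e+01,  7.51480804e+00,  8.53310906e+01, -1.11887053e-03,
        8.72619544e+01, -4.89396814e+00]), 'qd': array([ 0.02819887, -0.06922397,  0.02183374,  0.01712971, -0.02564741,
        0.02687872]), 'joint_efforts': array([-9.47252738e-04, -5.69389737e+01, -5.00560176e+01, -4.12269392e-04,
        1.41888141e-02,  2.05202127e-05]), 'tool_pos': array([ 263.92678901, -538.24408467,  249.23017614]), 'tcp_rot': array([-89.99191225,   0.10755514, -63.88393607]), 'ft_force': array([ 0.76857616,  0.18639438, -0.13382004]), 'wrist_torque': array([ 0.04491075, -0.02251336,  0.00294736]), 'finger_gap': 85.4714356169065}
scene {'fx': 498.1289810254752, 'fy': 498.1289810254752, 'cx': 280.2482076522187, 'cy': 214.79466479336745, 'rvec': array([ 1.52222188,  1.8053464 , -0.95355857]), 'tvec': array([  91.48653879, -279.92158683, 1461.53265827])}
[1352.752434    154.9259048   607.34043918]
top {'fx': 401.90718363709436, 'fy': 401.90718363709436, 'cx': 283.98738327909115, 'cy': 210.43214605261065, 'rvec': array([ 2.17099717, -2.13148467,  0.11309989]), 'tvec': array([  4.92732925, 617.70199572, 826.8879415 ])}
[513.17728906   1.4010906  895.52822894]
{'fx': 324.68815030767644, 'fy': 324.68815030767644, 'cx': 278.3428255627956, 'cy': 204.28397173552779, 'hand_eye': array([[ 9.99998464e-01, -1.75264046e-03,  2.23827742e-05,
        -8.46211668e-01],
       [-5.55531355e-04, -3.04804568e-01,  9.52414756e-01,
        -1.24444601e+02],
       [-1.66241826e-03, -9.52413305e-01, -3.04805073e-01,
         7.76175008e+01],
       [ 0.00000000e+00,  0.00000000e+00,  0.00000000e+00,
         1.00000000e+00]])} 19.0
```

View pics/top1.png

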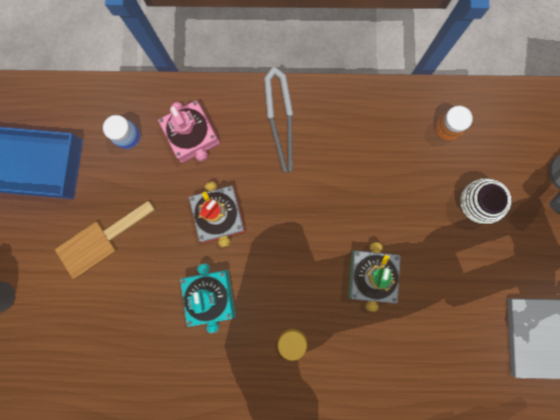

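View pics/scene1.png

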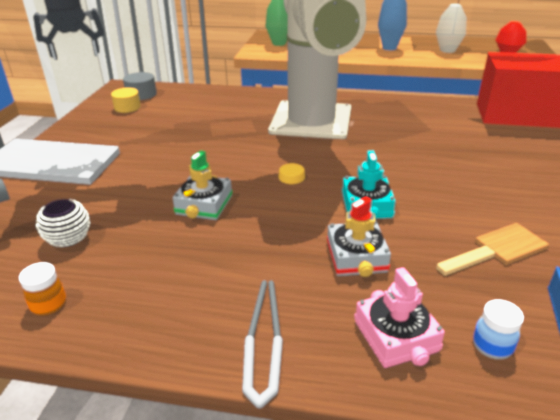

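The pictures show four valve-like things in the top view: the red-knobbed grey valve at (212,210), a pink one at (188,128), a turquoise one at (205,298) and the green oxygen valve at (376,277). By the description I want the one at (212,210). The yellow mark appears next to it at about (206,197).

```bash
cat > h.py <<'E'
import cv2,numpy as np
from bench import *
from scipy.spatial.transform import Rotation as Ro
def back(name,uv,z,st=None):
    c=camera_info(name)
    if name=="wrist":
        H=np.array(c["hand_eye"]); Rt=Ro.from_euler('xyz',st["tcp_rot"],degrees=True).as_matrix()
        A=Rt@H[:3,:3]; C=Rt@H[:3,3]+st["tool_pos"]
    else:
        R=cv2.Rodrigues(np.array(c["rvec"],float))[0];A=R.T;C=-R.T@np.array(c["tvec"])
    uv=np.atleast_2d(uv).astype(float)
    d=np.c_[(uv[:,0]-c["cx"])/c["fx"],(uv[:,1]-c["cy"])/c["fy"],np.ones(len(uv))]@A.T
    return C+d*((z-C[2])/d[:,2])[:,None]
def proj(name,P,st=None):
    c=camera_info(name)
    if name=="wrist":
        H=np.array(c["hand_eye"]); Rt=Ro.from_euler('xyz',st["tcp_rot"],degrees=True).as_matrix()
        A=Rt@H[:3,:3]; C=Rt@H[:3,3]+st["tool_pos"]; Q=(np.atleast_2d(P)-C)@A
    else:
        Q=np.atleast_2d(P)@cv2.Rodrigues(np.array(c["rvec"],float))[0].T+np.array(c["tvec"])
    return np.c_[Q[:,0]/Q[:,2]*c["fx"]+c["cx"],Q[:,1]/Q[:,2]*c["fy"]+c["cy"]]
E
python3 - <<'E'
from h import *
im=cv2.imread("pics/top1.png")
x0,y0,w,h=172,170,85,85
cv2.imwrite("pics/crop1.png",cv2.resize(im[y0:y0+h,x0:x0+w],None,fx=7,fy=7,interpolation=cv2.INTER_CUBIC))
R=Ro.from_euler('xyz',sense()["tcp_rot"],degrees=True).as_matrix();print(R.round(2))
for n,uv,z in (("red top",(210,208),126),("yellow",(206,197),56),("block",(217,214),45),("union1",(210,187),25),("union2",(223,241),25),("green",(384,279),126),("greenblock",(376,277),45)):
    print(n,back("top",uv,z).round())
E
```

```text
[[ 0.44 -0.    0.9 ]
 [-0.9   0.    0.44]
 [-0.   -1.    0.  ]]
red top [[609. 158. 126.]]
yellow [[641. 182.  56.]]
block [[606. 159.  45.]]
union1 [[668. 181.  25.]]
union2 [[550. 147.  25.]]
green [[ 480. -176.  126.]]
greenblock [[ 480. -178.   45.]]
```

View pics/crop1.png

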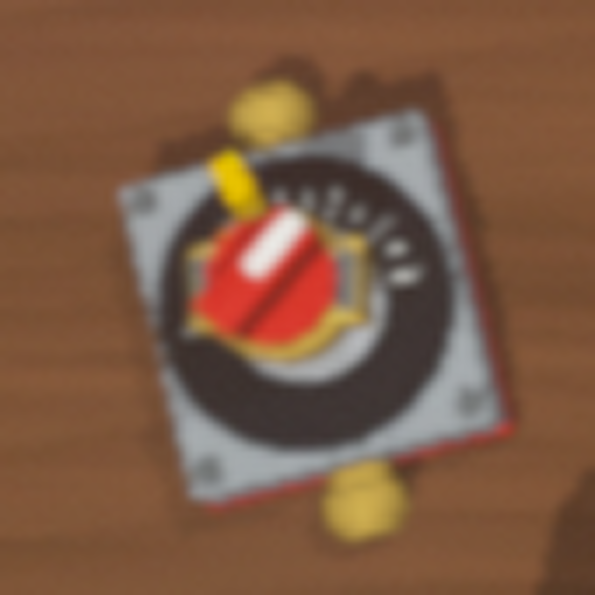

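The crop confirms it: red knob with white line, yellow mark to its anticlockwise side at crop (238,183), and ring lugs with dark strips at (197,270) and (348,275). The axis is about (607,159). The bar is at about -40° and the mark at about +35°. I'm moving above it, turning the jaws towards +50°.

Request:
arm_command([
  [100,[0.49,1,0],[0,0,5]],
  [100,[0.49,1,0],[0,0,5]],
  [100,[0.49,1,0],[0,0,5]],
  [100,[0.49,1,0],[0,0,5]],
  [100,[0.49,1,0],[0,0,5]],
])

```text
time: 0.52
tool_pos: [334.5, -386.7, 244.8]
tcp_rot: [-90.0, 0.4, -38.5]
ft_force: [0.3, 1.3, 0.2]
finger_gap: 85.4
```

Request:
arm_command([
  [100,[0.49,1,0],[0,0,5]],
  [100,[0.49,1,0],[0,0,5]],
  [100,[0.49,1,0],[0,0,5]],
  [100,[0.49,1,0],[0,0,5]],
  [100,[0.49,1,0],[0,0,5]],
])

```text
time: 0.93
tool_pos: [408.7, -228.2, 242.5]
tcp_rot: [-89.9, 0.6, -12.3]
ft_force: [0.1, -0.0, 0.0]
finger_gap: 85.3
```

Request:
arm_command([
  [100,[0.49,1,0],[0,0,5]],
  [100,[0.49,1,0],[0,0,5]],
  [100,[0.49,1,0],[0,0,5]],
  [100,[0.49,1,0],[0,0,5]],
  [100,[0.49,1,0],[0,0,5]],
])

```text
time: 1.35
tool_pos: [483.0, -69.3, 241.0]
tcp_rot: [-89.9, 0.7, 13.9]
ft_force: [-0.0, -0.2, -0.1]
finger_gap: 85.7
```

Request:
arm_command([
  [100,[0.55,1,0],[0,0,5]],
  [100,[0.55,1,0],[0,0,5]],
  [100,[0.55,1,0],[0,0,5]],
  [100,[0.55,1,0],[0,0,5]],
  [100,[0.55,1,0],[0,0,5]],
])

```text
time: 1.77
tool_pos: [566.6, 89.8, 239.0]
tcp_rot: [-89.8, 0.8, 40.3]
ft_force: [0.8, -0.6, 0.2]
finger_gap: 85.5
```

Request:
arm_command([
  [100,[0.5,1,0],[0,0,5]],
  [100,[0.5,0.9,0],[0,0,5]],
  [100,[0,0,0],[0,0,0]],
  [100,[0,0,0],[0,0,0]],
])

```text
time: 2.1
tool_pos: [597.9, 157.0, 235.2]
tcp_rot: [-89.6, 0.9, 51.5]
ft_force: [-0.3, 0.5, -0.0]
finger_gap: 85.3
```

```bash
python3 - <<'E'
from h import *
s=sense();im=snapshot("wrist");cv2.imwrite("pics/w1.png",im);np.save("pics/w1.npy",[*s["tool_pos"],*s["tcp_rot"]])
print(s["tool_pos"],s["tcp_rot"],s["joint_pos"])
E
```

```text
[597.86944596 157.00703428 235.22190347] [-89.60877636   0.92860013  51.5041354 ] [ 10.14263918  11.55749945  82.30598085  -0.32036637  87.09206483
 -41.33940514]
```

View pics/w1.png

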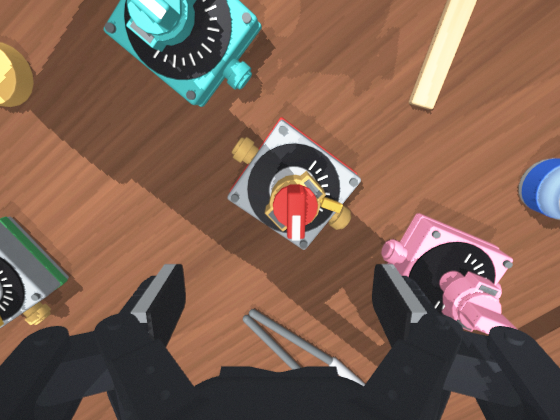

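The wrist picture shows the red knob at (296,205) with its bar nearly vertical and the white line at (296,228). The yellow mark is at (331,205). I need an enlarged crop for accurate measures.

```bash
python3 - <<'E'
from h import *
im=cv2.imread("pics/w1.png")
cv2.imwrite("pics/crop2.png",cv2.resize(im[145:250,235:365],None,fx=5.5,fy=5.5,interpolation=cv2.INTER_CUBIC))
E
```

```text
(no output)
```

View pics/crop2.png

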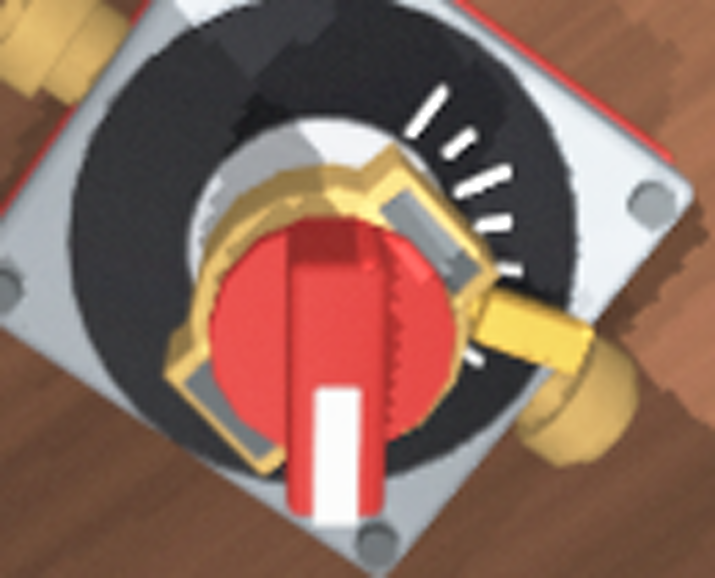

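```bash
python3 - <<'E'
from h import *
a=np.load("pics/w1.npy");s=dict(tool_pos=a[:3],tcp_rot=a[3:])
B=lambda p,z:back("wrist",np.array([[235,145]])+(np.atleast_2d(p)+.5)/5.5-.5,z,s)
ang=lambda v:np.degrees(np.arctan2(v[1],v[0])).round(1)
b=B([(289,265),(383,265),(289,515),(383,515)],126)
print("bar c",b.mean(0),"len",np.linalg.norm(b[0]-b[2]),"w",np.linalg.norm(b[0]-b[1]),"ang",ang(b[2]-b[0]),ang(b[3]-b[1]))
wl=B([(337,388),(337,520)],126);print("white",ang(wl[1]-wl[0]))
m=B([(500,290),(593,330),(583,373),(475,340)],56);print("mark",m.mean(0),"r",np.linalg.norm((m.mean(0)-b.mean(0))[:2]),"ang",ang(m.mean(0)-b.mean(0)),ang(m[1]-m[0]))
l=B([(430,235),(230,415)],94);print("lugs",l.mean(0),np.linalg.norm(l[0]-l[1]),ang(l[0]-l[1]))
E=B([(397,190),(470,275),(190,375),(262,455)],94);print("strip dirs",ang(E[1]-E[0]),ang(E[3]-E[2]))
# top camera check
T=lambda p,z:back("top",np.array([[172,170]])+(np.atleast_2d(p)+.5)/7-.5,z)
w=T([(255,270),(295,218)],126);mt=T((238,183),56)[0];l=T([(199,265),(348,275)],94)
print("top: white",ang(w[1]-w[0]),w,"mark",mt,"ang",ang(mt-b.mean(0)),"lugs",l.mean(0),ang(l[0]-l[1]))
E
```

```text
bar c [608.37601616 163.00359547 126.        ] len 36.788838339858934 w 12.754546645144389 ang -38.1 -37.2
white -37.7
mark [642.79489034 184.86056367  56.        ] r 40.772367589985315 ang 32.4 27.9
lugs [608.58479935 162.7244891   94.        ] 42.65295676095259 95.3
strip dirs 2.3 1.7
top: white -35.5 [[608.647848   161.92619286 126.        ]
 [623.35998341 151.42292027 126.        ]] mark [643.79252767 182.81363577  56.        ] ang 29.2 lugs [612.71135047 163.27106565  94.        ] 87.1
```

Wrist and top views agree: axis (608.5,163), bar -37.5° (36.8 x 12.8 mm against 38 x 14), mark at radius 40.8 mm and angle about 31°, ring y about 92°. The knob needs about +68°. I'm descending.

Request:
arm_command([
  [100,[0.35,0.2,0],[0.5,-0.9,1]],
  [100,[0,0,-0.8],[0,0,0]],
  [100,[0,0,-0.8],[0,0,0]],
  [100,[0,0,-0.7],[0,0,0]],
  [100,[0,0,0],[0,0,0]],
])

```text
time: 2.57
tool_pos: [611.0, 160.0, 166.5]
tcp_rot: [-90.3, -0.5, 52.3]
ft_force: [-1.1, 0.9, -1.0]
finger_gap: 85.3
```

Request:
arm_command([
  [100,[-0.08,0.09,-0.6],[0,0,0]],
  [100,[0,0,-0.5],[0,0,0]],
  [100,[0,0,-0.1],[0,0,0]],
  [100,[0,0,0],[0,0,0]],
])

```text
time: 2.9
tool_pos: [610.4, 159.4, 133.1]
tcp_rot: [-90.5, -0.7, 52.0]
ft_force: [0.8, 0.1, 0.1]
finger_gap: 85.3
```

Request:
arm_command([
  [60,[-0.08,0.13,-0.25],[-0.5,0.5,0.3]],
  [60,[-0.05,0.08,-0.1],[-0.3,0.3,0.3]],
  [30,[0,0,0],[0,0,0]],
  [30,[0,0,0],[0,0,0]],
])

```text
time: 3.23
tool_pos: [608.7, 165.7, 126.8]
tcp_rot: [-90.6, 0.3, 52.5]
ft_force: [0.0, 0.0, 0.0]
finger_gap: 39.1
```

Request:
arm_command([
  [30,[0,-0.07,-0.09],[0,0,0]],
  [0,[0,0,0],[0,0,0]],
  [0,[0,0,0],[0,0,0]],
  [0,[0,0,0],[0,0,0]],
  [0,[0,0,0],[0,0,0]],
], force=40)

```text
time: 3.65
tool_pos: [608.9, 163.1, 125.4]
tcp_rot: [-90.6, 0.3, 52.5]
ft_force: [-1.6, -0.4, -1.0]
finger_gap: 13.0
```

Request:
arm_command([
  [0,[0,0,0],[0,0,0]],
  [0,[0,0,0],[0,0,0]],
])

```text
time: 3.82
tool_pos: [608.9, 163.1, 125.3]
tcp_rot: [-90.6, 0.3, 52.5]
ft_force: [0.0, -1.4, -0.8]
finger_gap: 13.0
```

The knob is gripped (gap 13 mm, almost no force). I'm turning it anticlockwise.

Request:
arm_command([
  [0,[0,0,0],[0,0,6]],
  [0,[0,0,0],[0,0,6]],
  [0,[0,0,0],[0,0,6]],
  [0,[0,0,0],[0,0,6]],
  [0,[0,0,0],[0,0,6]],
])

```text
time: 4.23
tool_pos: [608.7, 162.8, 125.4]
tcp_rot: [-90.6, 0.3, 83.6]
ft_force: [-1.3, -1.2, 0.9]
finger_gap: 12.8
```

Request:
arm_command([
  [0,[0,0,0],[0,0,6]],
  [0,[0,0,0],[0,0,6]],
  [0,[0,0,0],[0,0,6]],
  [0,[0,0,0],[0,0,6]],
  [0,[0,0,0],[0,0,6]],
])

```text
time: 4.65
tool_pos: [608.6, 162.5, 125.4]
tcp_rot: [-90.5, 0.3, 115.1]
ft_force: [0.1, -1.5, -0.8]
finger_gap: 12.9
```

Request:
arm_command([
  [0,[0,0,0],[0,0,5]],
  [0,[0,0,0],[0,0,1]],
  [0,[0,0,0],[0,0,0]],
])

```text
time: 4.9
tool_pos: [608.6, 162.5, 125.4]
tcp_rot: [-90.5, 0.3, 121.6]
ft_force: [-0.2, -0.6, -0.9]
finger_gap: 12.9
```

Opening, and rising for a check while the jaws turn towards the ring's flats (92°).

Request:
arm_command([
  [100,[0,0,0],[0,0,0]],
  [100,[0,0,0],[0,0,0]],
  [100,[0,0,0],[0,0,0]],
  [100,[0,0,0.7],[0,0,0]],
  [100,[0,0,1],[0,0,0]],
])

```text
time: 5.32
tool_pos: [604.6, 161.9, 169.7]
tcp_rot: [-89.9, 0.1, 121.1]
ft_force: [0.5, 0.5, -0.0]
finger_gap: 72.9
```

Request:
arm_command([
  [100,[0,0,1],[0,0,-7]],
  [100,[0,0,0.6],[0,0,-7]],
  [100,[0,0,0],[0,0,-7]],
  [100,[0,0,0],[0,0,-7]],
  [100,[0,0,0],[0,0,0]],
])

```text
time: 5.73
tool_pos: [608.0, 163.1, 229.4]
tcp_rot: [-90.6, 0.0, 92.0]
ft_force: [-0.3, 0.6, -0.2]
finger_gap: 85.2
```

```bash
python3 - <<'E'
from h import *
s=sense();im=snapshot("wrist");cv2.imwrite("pics/w2.png",im);np.save("pics/w2.npy",[*s["tool_pos"],*s["tcp_rot"]])
print(s["tool_pos"],s["tcp_rot"],s["joint_pos"])
u,v=proj("wrist",[608.5,163,100],s)[0];print(u,v)
x0=int(u-65);y0=max(0,int(v-52));print(x0,y0)
cv2.imwrite("pics/crop3.png",cv2.resize(im[y0:y0+105,x0:x0+130],None,fx=5.5,fy=5.5,interpolation=cv2.INTER_CUBIC))
E
```

```text
[607.975043   163.05027586 229.40716192] [-9.06397966e+01  1.69723524e-02  9.20212747e+01] [ 10.40775924  11.97759313  82.43329088  -0.11052964  84.95864476
 -81.60450322]
277.8958585364698 200.2826515901734
212 148
```

View pics/crop3.png

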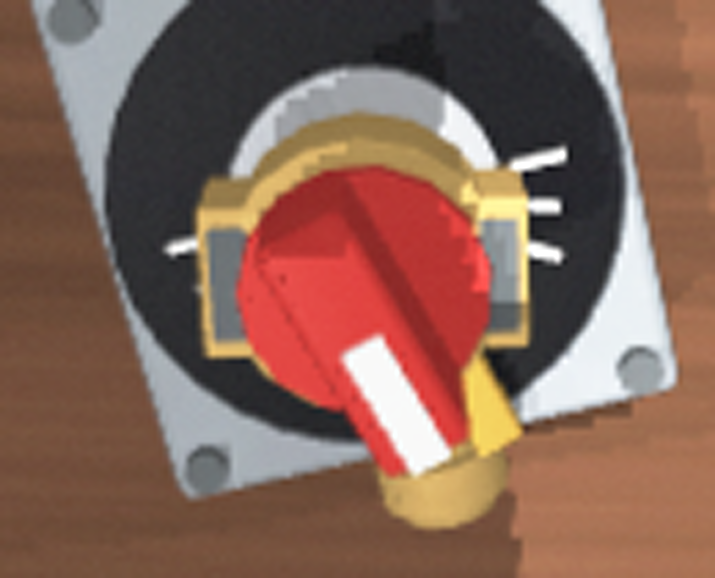

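```bash
python3 - <<'E'
from h import *
a=np.load("pics/w2.npy");s=dict(tool_pos=a[:3],tcp_rot=a[3:])
B=lambda p,z:back("wrist",np.array([[212,148]])+(np.atleast_2d(p)+.5)/5.5-.5,z,s)
ang=lambda v:np.degrees(np.arctan2(v[...,1],v[...,0])).round(1)
w=B([(362,345),(430,465)],126);print("white",w,ang(w[1]-w[0]))
m=B([(485,350),(520,432),(475,457),(498,445)],56);ax=np.array([608.5,163,56]);print("mark edge",ang(m[1]-m[0]),"outer mid",ang(m[3]-ax),np.linalg.norm((m[3]-ax)[:2]))
l=B([(225,285),(503,275)],94);print("lugs",l.mean(0),ang(l[1]-l[0]),np.linalg.norm(l[1]-l[0]))
e=B([(200,215),(207,352),(526,220),(525,345)],94);print(e,ang(e[1]-e[0]),ang(e[3]-e[2]))
E
```

```text
white [[608.03062107 162.67975486 126.        ]
 [625.24485527 172.62266578 126.        ]] 30.0
mark edge 24.9 outer mid 30.8 49.41533928579503
lugs [608.85432852 162.87479349  94.        ] 94.1 42.26515423778758
[[599.46996403 137.95111853  94.        ]
 [621.27978543 139.11813369  94.        ]
 [598.59014872 186.9085584   94.        ]
 [618.47815765 187.98248872  94.        ]] 3.1 3.1
```

Check passed: white line at 30°, mark at 29–31°, ring y at about 93.5°, axis (608.5,163). I'm descending open to the ring.

Request:
arm_command([
  [100,[0.02,0,-0.7],[0,0.6,1.5]],
  [100,[0,0,-0.9],[0,0,0]],
  [100,[0,0,-0.9],[0,0,0]],
  [100,[0,0,-0.5],[0,0,0]],
  [100,[0,0,0],[0,0,0]],
])

```text
time: 6.2
tool_pos: [609.1, 163.4, 137.4]
tcp_rot: [-90.3, -0.0, 95.3]
ft_force: [-0.4, -0.3, -1.4]
finger_gap: 85.5
```

Request:
arm_command([
  [100,[0,0,-0.6],[0,0,-1.5]],
  [100,[0,0,-0.7],[0,0,0]],
  [100,[0,0,-0.3],[0,0,0]],
  [100,[0,0,0],[0,0,0]],
])

```text
time: 6.53
tool_pos: [608.7, 163.5, 88.6]
tcp_rot: [-90.2, -0.0, 94.4]
ft_force: [0.0, 0.1, -0.5]
finger_gap: 85.2
```

Request:
arm_command([
  [75,[0,0,-0.12],[0,0,-0.7]],
  [50,[0,0,0],[0,0,0]],
  [40,[0,0,0],[0,0,0]],
  [30,[0,0,0],[0,0,0]],
  [30,[0,0,0],[0,0,0]],
], force=60)

```text
time: 6.95
tool_pos: [609.9, 162.5, 88.1]
tcp_rot: [-90.3, 0.1, 93.8]
ft_force: [2.6, 3.8, -12.1]
finger_gap: 49.1
```

Request:
arm_command([
  [30,[0,0,0],[0,0,0]],
  [30,[0,0,0],[0,0,0]],
  [30,[0,0,0],[0,0,0]],
])

```text
time: 7.2
tool_pos: [609.9, 162.6, 88.1]
tcp_rot: [-90.3, 0.0, 93.8]
ft_force: [1.5, -0.8, -5.2]
finger_gap: 48.9
```

The ring is gripped (gap 49 mm). I'm turning it clockwise.

Request:
arm_command([
  [30,[0,0,0],[0,0,-5]],
  [30,[0,0,0],[0,0,-5]],
  [30,[0,0,0],[0,0,-5]],
  [30,[0,0,0],[0,0,-5]],
  [30,[0,0,0],[0,0,-5]],
])

```text
time: 7.62
tool_pos: [609.9, 162.3, 88.1]
tcp_rot: [-90.3, 0.1, 68.0]
ft_force: [1.2, -0.6, -5.8]
finger_gap: 48.4
```

Request:
arm_command([
  [30,[0,0,0],[0,0,-5]],
  [30,[0,0,0],[0,0,-5]],
  [30,[0,0,0],[0,0,-5]],
  [30,[0,0,0],[0,0,-5]],
  [30,[0,0,0],[0,0,-5]],
])

```text
time: 8.03
tool_pos: [609.7, 162.0, 88.1]
tcp_rot: [-90.3, 0.2, 41.9]
ft_force: [0.6, -0.3, -5.5]
finger_gap: 49.2
```

```bash
python3 -c "
from bench import *
s=sense();print(s['tool_pos'],s['tcp_rot'],s['wrist_torque'],s['ft_force'],s['finger_gap'],s['joint_pos'])"
```

```text
[609.67785567 162.01780533  88.07957412] [-90.33407015   0.17678853  41.85306879] [-0.09413763 -0.13520523  0.1868135 ] [ 0.57232752 -0.2863188  -5.48994309] 49.231246273499906 [ 10.43410477  19.42601354  88.88165139  -0.39741185  71.66946358
 -31.29456887]
```

Request:
arm_command([
  [30,[0,0,0],[0,0,-3]],
  [30,[0,0,0],[0,0,-3]],
  [30,[0,0,0],[0,0,-3]],
])

```text
time: 8.28
tool_pos: [609.6, 161.9, 88.1]
tcp_rot: [-90.3, 0.2, 32.3]
ft_force: [1.1, -1.1, -6.7]
finger_gap: 49.0
```

```bash
python3 -c "
from bench import *
s=sense();print(s['tcp_rot'],s['wrist_torque'],s['ft_force'],s['finger_gap'])"
```

```text
[-90.34721571   0.20342982  32.28426203] [-0.04484059 -0.22938768  0.16059853] [ 1.08694997 -1.14782934 -6.73207767] 49.0105033823241
```

Request:
arm_command([
  [30,[0,0,0],[0,0,-3]],
  [30,[0,0,0],[0,0,-3]],
])

```text
time: 8.45
tool_pos: [610.3, 160.5, 88.3]
tcp_rot: [-90.6, 0.2, 26.3]
ft_force: [6.9, -15.9, -10.3]
finger_gap: 48.5
```

```bash
python3 -c "
from bench import *
s=sense();print(s['tcp_rot'],s['wrist_torque'],s['ft_force'],s['finger_gap'])"
```

```text
[-90.58826237   0.20662345  26.29003589] [-2.17620177 -1.15066589  1.90353558] [  6.89276792 -15.8518578  -10.31583972] 48.472425366043936
```

The torque rose from 0.16 to 1.9 N m, so the ring is at its stop after 67°. I'm opening and rising.

Request:
arm_command([
  [30,[0,0,0],[0,0,0]],
  [100,[0,0,0],[0,0,0]],
  [100,[0,0,0],[0,0,0]],
  [100,[0,0,0],[0,0,0]],
  [100,[0,0,0],[0,0,0]],
])

```text
time: 8.87
tool_pos: [612.0, 161.3, 91.2]
tcp_rot: [-90.6, -0.0, 26.4]
ft_force: [-0.4, -0.7, 0.1]
finger_gap: 85.0
```

Request:
arm_command([
  [100,[-0.05,0.05,0.3],[0,0,0]],
  [100,[0,0,0.8],[0,0,0]],
  [100,[0,0,1],[0,0,0]],
  [100,[0,0,1],[0,0,0]],
  [100,[0,0,1],[0,0,0]],
])

```text
time: 9.28
tool_pos: [604.7, 162.7, 213.4]
tcp_rot: [-90.4, 0.7, 26.4]
ft_force: [0.1, 0.6, 0.1]
finger_gap: 85.5
```

Request:
arm_command([
  [100,[0,0,0.6],[0,0,0]],
  [100,[0,0,0],[0,0,0]],
  [100,[0,0,0],[0,0,0]],
])

```text
time: 9.53
tool_pos: [608.5, 164.1, 245.6]
tcp_rot: [-90.6, -0.3, 26.5]
ft_force: [-0.3, -0.5, -0.9]
finger_gap: 85.0
```

```bash
python3 - <<'E'
from h import *
s=sense();im=snapshot("wrist");cv2.imwrite("pics/w3.png",im);np.save("pics/w3.npy",[*s["tool_pos"],*s["tcp_rot"]])
print(s["tool_pos"],s["tcp_rot"],s["ft_force"])
u,v=proj("wrist",[608.5,163,100],s)[0]
x0=int(u-65);y0=max(0,int(v-52));print(x0,y0)
cv2.imwrite("pics/crop4.png",cv2.resize(im[y0:y0+105,x0:x0+130],None,fx=5.5,fy=5.5,interpolation=cv2.INTER_CUBIC))
E
```

```text
[608.48748587 164.10901252 245.57814053] [-90.59672388  -0.28345411  26.45685805] [-0.32349707 -0.52740371 -0.87209329]
212 143
```

View pics/crop4.png

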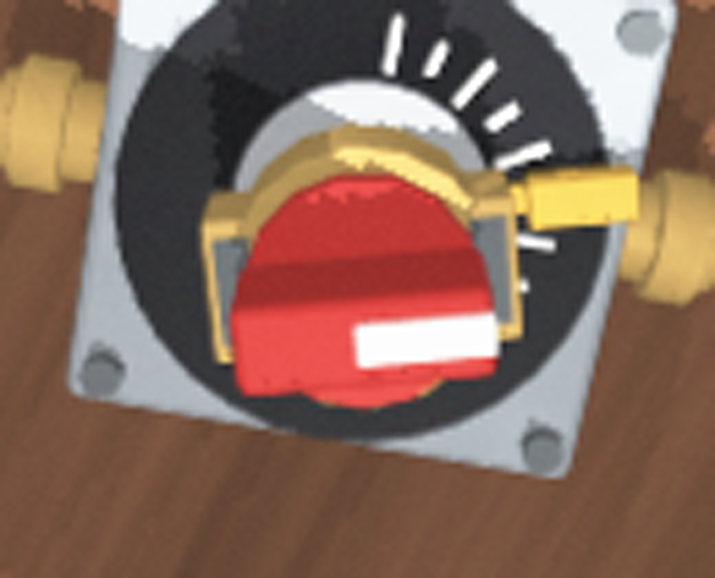

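```bash
python3 - <<'E'
from h import *
a=np.load("pics/w3.npy");s=dict(tool_pos=a[:3],tcp_rot=a[3:])
B=lambda p,z:back("wrist",np.array([[212,143]])+(np.atleast_2d(p)+.5)/5.5-.5,z,s)
ang=lambda v:np.degrees(np.arctan2(v[...,1],v[...,0])).round(1)
w=B([(355,347),(497,335)],126);print("white",w,ang(w[1]-w[0]))
m=B([(532,202),(638,197)],56);ax=np.array([608.5,163,56]);print("mark dir",ang(m[1]-m[0]),"pos",ang(m.mean(0)-ax),np.linalg.norm((m.mean(0)-ax)[:2]))
l=B([(230,290),(497,270)],94);print("lugs",l.mean(0),ang(l[1]-l[0]))
E
```

```text
white [[607.7359637  161.76912102 126.        ]
 [625.19733758 172.41276103 126.        ]] 31.4
mark dir 29.1 pos 31.6 40.277687213390635
lugs [608.63083138 162.8514517   94.        ] 30.7
```

```bash
python3 -c "
from bench import *
print(hand_in())"
```

```text
the job is handed in; nothing more can be done
None
```

The red knob is set to its yellow mark, the brass lock ring below it is turned clockwise to its stop, and the job is handed in at about 9.6 s. I have no verdict back from the judge.

- **Knob:** I gripped the bar and turned it about 69° anticlockwise. Looking from above before locking, the white line was at 30.0° and the mark at about 31°.
- **Lock ring:** I gripped the flats and turned the ring about 67° clockwise. The wrist torque then jumped from 0.16 to 1.9 N m, which I took as the solid stop.
- **Final look:** The white line is at 31.4°. The mark is at 31.6° by its position and 29.1° by its edges, so the knob is well within 11° either way. The arm is open, at rest and about 100 mm clear of the valve. I made no contact with the oxygen valve.

One reading disagreed a little. The ring lugs in the last picture show about 63° of turn, against 67° by the gripper. I put the difference down to compliance at the stop and to picture noise. The ring's own angle could not be read directly, so "at its stop" rests on the torque rise.

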